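# Burnish the joint of a diorama's ground

## Robot

A 7-joint arm with a two-finger parallel gripper is mounted at the origin on the work surface. World frame = base frame: x ahead of the robot, y to its left, z up, the work surface at z = 0. Lengths are in m, angles in rad, forces in N, time in s.
With the tool pointing down it reaches from about 0.4 to 0.875 m from the base axis. Payload 19.3 kg.
Tool frame: the origin (TCP) lies on the front face of the gripper's body, between the roots of the fingers; the fingertips stand 73 mm ahead of it and the grasp point (between the pads) lies 54 mm ahead of it; z points along the fingers, y is the direction in which the jaws open and shut (so a half turn about z gives the same grasp; the last joint's range is limited). The gripper opens to 85 mm and grips with 20 to 120 N. Pads are 22 mm wide; open, the fingers measure 114 mm over their backs; the gripper's body (76 mm by 85 mm) begins 54 mm behind the grasp point. The pads swing forward as they close: fully open they stand 13 mm farther back than shut.
Start: joints at [1.187, 0.521, -0.036, 1.599, 0.021, 1.021, -0.113], TCP at [0.193, -0.594, 0.304] pointing down, gripper open.
Joint ranges: [-2.91, 2.91], [-0.3, 2.13], [-1.5, 1.42], [0.17, 2.43], [-1.26, 4.41], [0.16, 1.93], [-2.52, 2.52]. Speed limits (rad/s): [1.89, 1.89, 2.39, 2.39, 3.01, 3.01, 3.01].

## Interface

Orientations are given as [roll, pitch, yaw] about the fixed x, y, z axes, in that order (R = Rz(yaw) Ry(pitch) Rx(roll)).
In Python, from workcell import bot gives the robot as it stands.
- The arm moves only by the shell command python3 -m crank 'ROWS' [OPENING] [FORCE]. ROWS is a JSON object of lists of equal length, an entry for each row: "travel": the shift along the world's x, y, z in cm, a list of three; "rot": the turn, a rotation vector about the world's x, y, z in degrees, a list of three. A call has 1 to 8 rows; each row is the pose to reach, as a shift and turn from the pose commanded when the call began; what a row does not reach only later rows make up. A row lasts 1/10 s, in which the tool goes at most 50 mm and 8.59 degrees, less where a joint would pass 70% of its speed; a pose out of reach is approached as far as the arm can. A call with a gripper value outside its range is refused whole. OPENING is the opening, from -1 (shut) to 1 (fully open), so that 0 is half open, set as the call begins (- or left out, the last holds). The fingers move at their own pace and stop on an object; FORCE is the grip in N (left out, the last holds). Time passes only in rows, so rows that repeat a pose let the fingers close. It gives the time, the measured TCP pose, the force and the opening at its end, in the units of the state.
- bot.observe(): the state, without advancing time (a new reading comes with each control period).
- bot.grab_frame(name): name is "scene" or "top" or "wrist"; returns the picture (400x640x3 uint8, red, green, blue); there is no depth.
- bot.camera_model(name): a dict with "fx", "fy", "cx", "cy" (pixels), "R" (3x3) and "t" (3): a world point X has camera coordinates R X + t. Camera axes: x right, y down, z forward; pixel columns grow to the right and rows downward; lengths in m; the calibration is good to about 2 mm. The wrist camera is an equidistant fisheye: a pixel r from the principal point sees the ray r / f radians off the axis. A picture is of the moment at which its call begins: read the wrist's pose just before it. camera_model takes no time and is no camera call; for the wrist camera it gives the pose at the moment of the call.
- bot.job_done(): hands the job in, once; it reports no verdict.
Trained networks look in the newest picture that a camera, given by its name, has taken for a name from the list of things; names that differ only in an ending like _2 or _b are one class to them, and where a whole thing is asked for, a point or a joint stands for the part that bears it (a point fixed in the world has none). Each returns a list of dicts, best first, with "conf" (0 to 1); they miss things now and then, are a little off and sometimes report something else, mostly with a low value. They report only what shows in the picture. A call takes as long as a camera call. They do not tell look-alikes from the thing itself.
- bot.silhouettes(camera, thing): "pixels" (400x640 bool, what is visible of it) and "box" ([centre column, centre row, width, height] in pixels, round what is visible of it).
The state is a dict: "clock": time; "qpos": joint angles; "qd": joint speeds; "joint_efforts": joint torques, N m; "position": TCP position; "tool_rot": TCP orientation; "force": force on the tool from outside, world axes, zero at the start; "moment": the same for the moment, N m; "grip_width": finger opening in m.
Only numpy, scipy, OpenCV 4.12 (cv2) and the standard library are available. Lean on these libraries where they do the work, as an engineer would, in place of code of your own. Each camera call takes 0.05 s, during which the arm holds its last target.

## Task

Take the ball burnisher (pale wooden handle, brass ferrule) out of the tool block and burnish the dark joint that winds across the model: set the ball into the joint at the gate in the picket fence and draw it slowly, about 2 cm a second, until it is just past the tree, in one light, unbroken stroke along the bottom of the joint, without letting it ride out, touching the rest of the model or turning the wheel. Then stand the burnisher in its hole again and let go only when its shoulder is down on the block. Leave the other tools, the paint jar and the sanding block where they are.

Things in the scene. Friction and masses are not known exactly. Their poses are not given: they have to be found in the camera images.
- burnisher: the ball burnisher, a loose hand tool 142 mm long, 13 mm thick, about 35 g: pale wooden handle, brass ferrule, thin steel shank that ends in a 6 mm steel ball. It is the only tool with a pale wooden handle and a brass ferrule. Origin at the very bottom of the ball, z axis along the tool from the ball to the handle; at the start it stands upright in one of the three holes of the block, ball down
- handle (a point): middle of the burnisher's round wooden handle (13 mm thick here), 97 mm above the centre of the ball and 55 mm above the shoulder; the handle goes on 42 mm above this point and is straight for 20 mm below it. A firm grip (80 N or so) here keeps the tool from turning in the fingers
- ball (a point): centre of the burnisher's 6 mm ball
- shoulder (a point): centre of the flat lower face of the burnisher's brass ferrule (14 mm across), 42 mm above the ball's centre; it rests on the top of the block when the tool stands in its hole. Below it are only the 4 mm shank and the ball
- block: wooden tool block, fixed to the bench, 165 x 44 x 60 mm high, with three holes in a row along its x axis, 55 mm apart; origin at the centre of its underside. One hand tool stands in each hole, all of the same size; no room for fingers between two neighbours, so close the fingers across the row (along the block's y axis)
- block_hole0 (a point): centre of the mouth of hole 0 in the top of the block, 60 mm above the bench; the hole is 10 mm wide, 48 mm deep
- block_hole1 (a point): centre of the mouth of hole 1 in the top of the block, 60 mm above the bench; the hole is 10 mm wide, 48 mm deep
- block_hole2 (a point): centre of the mouth of hole 2 in the top of the block, 60 mm above the bench; the hole is 10 mm wide, 48 mm deep
- turntable: modelling turntable with the model on it: iron foot, aluminium wheel 270 mm across and a round two-piece clay ground (one half darker) 240 mm across, its top face level, 60 mm above the bench. Origin on the wheel's axis at the bench. The wheel can turn on its foot but is stiff (0.8 N m): it stands still under a light stroke
- deck (a point): middle of the ground's top face; x from the fence end to the tree end of the joint, y to the cottage, z up. Fixed on the ground: cottage (ridge 56 mm high, on one side, 35 mm or more from the joint), shed (40 mm high, on the other side), picket fence (24 mm high) across the joint with a 26 mm wide open gate, tree (52 mm high)
- seam0 (a point): start of the joint, point 0 of 9 on its middle line, in the gate between the two posts of the fence. The joint is an open groove between the halves of the ground with a dark flat bottom 7 mm wide, 4.5 mm deep, its edges rounded to 14 mm at the top. Points 0 to 8 lie 3 mm above its bottom (1.5 mm below the top face): there the ball's centre runs when the ball is on the bottom
- seam1 (a point): point 1 of the joint. The joint winds in an S; points 0 to 8 are about 20 mm apart seen from above, and straight lines between them stay within 1 mm of its middle line. It runs on 35 mm beyond points 0 and 8 to the rim
- seam2 (a point): point 2 of the joint, on its middle line, 3 mm above its bottom
- seam3 (a point): point 3 of the joint, on its middle line, 3 mm above its bottom
- seam4 (a point): point 4 of the joint, on its middle line, 3 mm above its bottom
- seam5 (a point): point 5 of the joint, on its middle line, 3 mm above its bottom
- seam6 (a point): point 6 of the joint, on its middle line, 3 mm above its bottom
- seam7 (a point): point 7 of the joint, on its middle line, 3 mm above its bottom
- seam8 (a point): point 8 of the joint, on its middle line, 3 mm above its bottom, its end, just past the middle of the tree
- looptool: bystander: loop tool, red handle, in the block
- needletool: bystander: needle tool, blue handle, in the block
- jar: bystander: orange paint jar with a white cap, 42 mm wide, 48 mm high, on the bench
- sander: bystander: cork sanding block 70 x 40 x 24 mm, on the bench
Mind the look-alikes: they are no part of the job. Several things have the shape of the block; the one meant has the colours described above.

How it is judged:
On the way, in this order (a step that is already met when the one before it is completed fails the run):
1. the ball is set into the joint at the gate (within 8 mm of point 0) and touches (distance between ball and seam0 below 0.008 m and contact force between burnisher and turntable above 0.2 N), for 0.2 s.
2. the ball, touching, comes within 6 mm of point 1 of the joint (distance between ball and seam1 below 0.006 m and contact force between burnisher and turntable above 0.2 N), for 0.06 s.
3. the ball, touching, comes within 6 mm of point 2 of the joint (distance between ball and seam2 below 0.006 m and contact force between burnisher and turntable above 0.2 N), for 0.06 s.
4. the ball, touching, comes within 6 mm of point 3 of the joint (distance between ball and seam3 below 0.006 m and contact force between burnisher and turntable above 0.2 N), for 0.06 s.
5. the ball, touching, comes within 6 mm of point 4 of the joint (distance between ball and seam4 below 0.006 m and contact force between burnisher and turntable above 0.2 N), for 0.06 s.
6. the ball, touching, comes within 6 mm of point 5 of the joint (distance between ball and seam5 below 0.006 m and contact force between burnisher and turntable above 0.2 N), for 0.06 s.
7. the ball, touching, comes within 6 mm of point 6 of the joint (distance between ball and seam6 below 0.006 m and contact force between burnisher and turntable above 0.2 N), for 0.06 s.
8. the ball, touching, comes within 6 mm of point 7 of the joint (distance between ball and seam7 below 0.006 m and contact force between burnisher and turntable above 0.2 N), for 0.06 s.
9. the ball, touching, comes within 8 mm of point 8 of the joint (distance between ball and seam8 below 0.008 m and contact force between burnisher and turntable above 0.2 N), for 0.06 s.
10. the burnisher is lowered into its hole, shoulder on the block (within 3 mm), still held (((horizontal distance between shoulder and block_hole0 below 0.004 m and z of shoulder in the frame of block_hole0 between -0.003 and 0.003 m) or (horizontal distance between shoulder and block_hole1 below 0.004 m and z of shoulder in the frame of block_hole1 between -0.003 and 0.003 m) or (horizontal distance between shoulder and block_hole2 below 0.004 m and z of shoulder in the frame of block_hole2 between -0.003 and 0.003 m)) and angle between burnisher's own z axis and vertical below 0.09 rad and contact force between burnisher and the fingers above 0.5 N), for 0.1 s.
At the end, for the whole second after the job is handed in: burnisher released, at rest, upright (within 5 deg) in a hole of the block, shoulder within 3 mm of the block top and 4 mm of the hole axis; loop tool, needle tool, jar and sanding block within 15 mm of where they were; wheel not turned (gate end of the joint within 8 mm of where it was) (((horizontal distance between shoulder and block_hole0 below 0.004 m and z of shoulder in the frame of block_hole0 between -0.003 and 0.003 m) or (horizontal distance between shoulder and block_hole1 below 0.004 m and z of shoulder in the frame of block_hole1 between -0.003 and 0.003 m) or (horizontal distance between shoulder and block_hole2 below 0.004 m and z of shoulder in the frame of block_hole2 between -0.003 and 0.003 m)) and angle between burnisher's own z axis and vertical below 0.09 rad and linear speed of burnisher below 0.02 m/s and distance of each of looptool, needletool, jar, sander from where it was at the start of the episode below 0.015 m and distance of seam0 from where it was at the start of the episode below 0.008 m); the robot touches nothing.
It fails at once if the ball leaves the joint between its ends (lower than 12 mm above the ground), or burnisher or robot press the model elsewhere (over 2 N) ((x of ball in the frame of deck between -0.068 and 0.068 m and y of ball in the frame of deck between -0.03 and 0.03 m and z of ball in the frame of deck between 0.002 and 0.012 m) or (contact force between burnisher and turntable above 2 N and z of ball in the frame of deck above 0.002 m) or contact force between any of the fingers, the arm and turntable above 2 N).
It fails at once if the burnisher presses on the model with more than 30 N (contact force between burnisher and turntable above 30 N).
It fails at once if the burnisher moves faster than 8 cm a second while it presses on the model (contact force between burnisher and turntable above 0.5 N and linear speed of burnisher above 0.08 m/s).
It fails at once if the wheel is turned (gate end of the joint moved by more than 8 mm) (distance of seam0 from where it was at the start of the episode above 0.008 m).
It fails at once if the loop tool, needle tool, paint jar or sanding block is moved by more than 15 mm (distance of any of looptool, needletool, jar, sander from where it was at the start of the episode above 0.015 m).
It also fails if it takes over 72 s, if anything falls off the work surface, if the arm or the gripper's body presses on something with over 40 N, if the wrist force passes 120 N, or if a joint passes its speed limit or range.

## Working session

There is one attempt and no reset: what is moved stays moved. The work goes in short steps, Python scripts to look and compute and a shell command to move; the robot and the scene stay as the last step left them, time stands still between calls to the robot, and variables do not carry over. Pictures are saved under pics/ and viewed, and the job is handed in when it is done.

```bash
ls; mkdir -p pics; python3 - <<'E'
from workcell import bot
import cv2
o=bot.observe();print(o)
for n in("scene","top","wrist"):
    f=bot.grab_frame(n);cv2.imwrite(f"pics/a_{n}.png",f[:,:,::-1])
    m=bot.camera_model(n);print(n,m)
E
```

```text
pics
{'clock': 0.0, 'qpos': array([ 1.18680422,  0.52204236, -0.03630124,  1.59999322,  0.02120239,
        1.02109767, -0.11277575]), 'qd': array([ 3.74822484e-04, -5.48830779e-04,  3.20683790e-05, -4.30712135e-04,
       -7.06109331e-04, -7.34888991e-04, -1.80287803e-03]), 'joint_efforts': array([ 5.66900526e-04, -9.27112055e+01,  1.98031873e+00, -3.69948292e+01,
        1.80010172e-02,  8.08879850e-03, -7.27949259e-05]), 'position': array([ 0.19279672, -0.59425725,  0.30331361]), 'tool_rot': array([-3.14044112e+00,  9.72448796e-05,  3.13784743e-01]), 'force': array([ 0.51001217,  0.20628261, -0.7046606 ]), 'moment': array([ 0.04345313,  0.04094962, -0.06917103]), 'grip_width': 0.08537383530279849}
scene {'fx': 463.65529263847486, 'fy': 463.65529263847486, 'cx': 326.54635026994936, 'cy': 199.73916258980384, 'R': array([[ 0.05432788,  0.99851427, -0.00421107],
       [ 0.80130792, -0.04611366, -0.59647225],
       [-0.59578025,  0.02903071, -0.80262265]]), 't': array([-0.07079423, -0.40201164,  1.21436954])}
top {'fx': 392.00126420496673, 'fy': 392.00126420496673, 'cx': 321.14681479359757, 'cy': 193.10797960250906, 'R': array([[ 0.02963036, -0.99917304,  0.02784399],
       [-0.99654329, -0.03169235, -0.0767923 ],
       [ 0.07761123, -0.02547236, -0.99665824]]), 't': array([0.02404466, 0.54773289, 0.81579318])}
wrist {'fx': 309.70691628693146, 'fy': 309.70691628693146, 'cx': 317.90656236505566, 'cy': 196.92151237836595, 'R': array([[ 3.08422551e-01, -9.51249376e-01, -3.94439774e-04],
       [-9.01744684e-01, -2.92503672e-01,  3.18273666e-01],
       [-3.02873001e-01, -9.78070921e-02, -9.47998796e-01]]), 't': array([-0.62552824, -0.04163594,  0.38038201])}
```

View pics/a_scene.png

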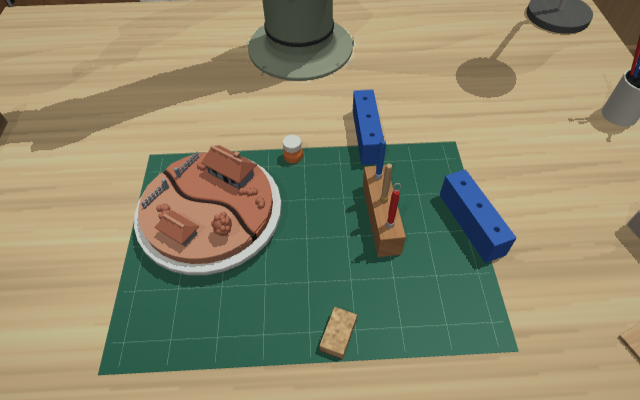

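View pics/a_top.png

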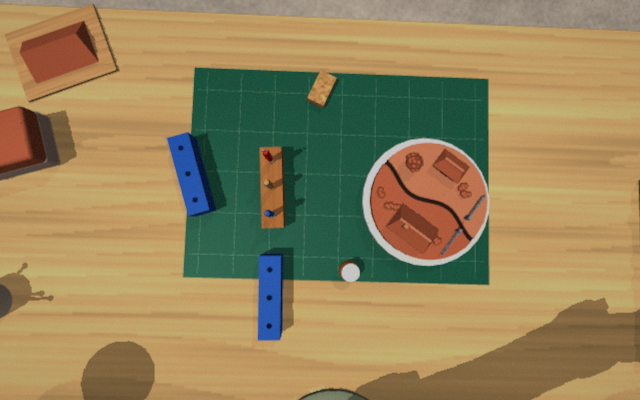

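View pics/a_wrist.png

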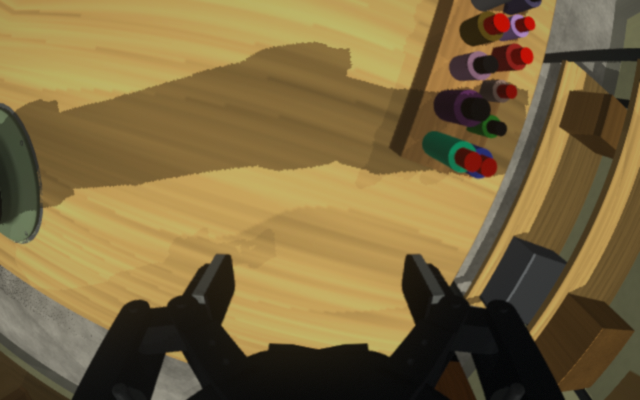

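The scene view shows the brown block (383,210) with the pale tool in its middle hole, between the blue one (380,155) and the red one (393,205). The blue blocks are look-alikes. The groove runs S-shaped from the gate (top view about 470,238) to past the tree (388,165).

```bash
cat > h.py <<'E'
import numpy as np, cv2
def pix(m,X):
    X=np.atleast_2d(X); c=X@np.array(m['R']).T+np.array(m['t'])
    return np.c_[m['fx']*c[:,0]/c[:,2]+m['cx'], m['fy']*c[:,1]/c[:,2]+m['cy']]
def pixw(m,X):
    X=np.atleast_2d(X); c=X@np.array(m['R']).T+np.array(m['t'])
    r=np.hypot(c[:,0],c[:,1]); th=np.arctan2(r,c[:,2]); k=m['fx']*th/r
    return np.c_[k*c[:,0]+m['cx'],k*c[:,1]+m['cy']]
def ray(m,p,fish=False):
    p=np.atleast_2d(np.asarray(p,float)); x=(p[:,0]-m['cx'])/m['fx']; y=(p[:,1]-m['cy'])/m['fy']
    if fish:
        r=np.hypot(x,y); s=np.where(r>1e-9,np.sin(r)/np.maximum(r,1e-9),1); d=np.c_[x*s,y*s,np.cos(r)]
    else: d=np.c_[x,y,np.ones(len(x))]
    R=np.array(m['R']); C=-R.T@np.array(m['t']); return C,d@R
def onz(m,p,z,fish=False):
    C,d=ray(m,p,fish); return C+d*((z-C[2])/d[:,2])[:,None]
def tri(rs):
    A=np.zeros((3,3));b=np.zeros(3)
    for C,d in rs:
        d=d[0]/np.linalg.norm(d);P=np.eye(3)-np.outer(d,d);A+=P;b+=P@C
    return np.linalg.solve(A,b)
E
python3 - <<'E'
from workcell import bot
from h import *
t=cv2.imread('pics/a_top.png');s=cv2.imread('pics/a_scene.png')
cv2.imwrite('pics/b1.png',cv2.resize(t[130:275,355:500],None,fx=4,fy=4,interpolation=cv2.INTER_CUBIC))
cv2.imwrite('pics/b2.png',cv2.resize(t[140:235,240:330],None,fx=6,fy=6,interpolation=cv2.INTER_CUBIC))
cv2.imwrite('pics/b3.png',cv2.resize(s[140:270,340:430],None,fx=4.5,fy=4.5,interpolation=cv2.INTER_CUBIC))
cv2.imwrite('pics/b4.png',cv2.resize(s[140:275,130:290],None,fx=4.4,fy=4.4,interpolation=cv2.INTER_CUBIC))
mt,ms=bot.camera_model('top'),bot.camera_model('scene')
for n,z in(('burnisher',.1),('seam0',.06),('turntable',.06),('block',.06),('looptool',.1),('needletool',.1)):
    for c,m in(('top',mt),('scene',ms)):
        r=bot.silhouettes(c,n)
        for d in r[:3]:
            print(n,c,round(d['conf'],2),d['box'],onz(m,d['box'][:2],z)[0].round(3))
        if r: np.save(f'pics/sil_{n}_{c}.npy',r[0]['pixels'])
E
```

```text
burnisher top 0.65 [270.5, 186.7, 11.7, 12.0] [0.55  0.141 0.1  ]
burnisher scene 0.75 [385.0, 184.4, 7.4, 39.4] [0.551 0.144 0.1  ]
burnisher scene 0.38 [209.7, 207.5, 148.7, 126.7] [ 0.583 -0.158  0.1  ]
seam0 top 0.71 [427.9, 201.1, 125.6, 131.4] [ 0.534 -0.177  0.06 ]
seam0 scene 0.88 [208.2, 209.6, 149.6, 129.1] [ 0.559 -0.171  0.06 ]
turntable top 0.8 [424.4, 203.1, 130.4, 125.1] [ 0.53 -0.17  0.06]
turntable scene 0.59 [208.3, 210.8, 145.6, 131.5] [ 0.561 -0.171  0.06 ]
block top 0.98 [271.8, 187.2, 30.0, 85.4] [0.553 0.142 0.06 ]
block top 0.72 [272.0, 296.6, 26.8, 86.6] [0.335 0.133 0.06 ]
block top 0.61 [191.6, 175.6, 49.3, 80.4] [0.571 0.305 0.06 ]
block scene 0.97 [477.8, 215.1, 72.8, 97.9] [0.598 0.306 0.06 ]
block scene 0.84 [384.1, 209.4, 43.4, 90.8] [0.576 0.143 0.06 ]
block scene 0.58 [367.2, 125.3, 30.7, 77.6] [0.363 0.135 0.06 ]
looptool top 0.49 [268.9, 156.9, 12.8, 11.0] [0.608 0.146 0.1  ]
looptool scene 0.78 [391.6, 209.3, 13.0, 38.8] [0.605 0.148 0.1  ]
needletool top 0.62 [270.6, 215.8, 9.9, 5.7] [0.494 0.138 0.1  ]
needletool top 0.2 [425.2, 203.4, 127.2, 122.8] [ 0.527 -0.16   0.1  ]
needletool scene 0.52 [379.3, 157.9, 15.8, 32.2] [0.489 0.141 0.1  ]
needletool scene 0.19 [208.4, 209.8, 146.4, 129.5] [ 0.588 -0.16   0.1  ]
```

View pics/b1.png

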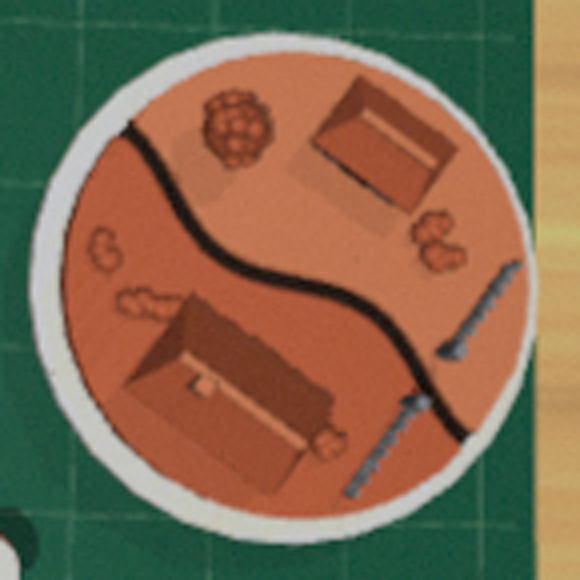

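View pics/b2.png

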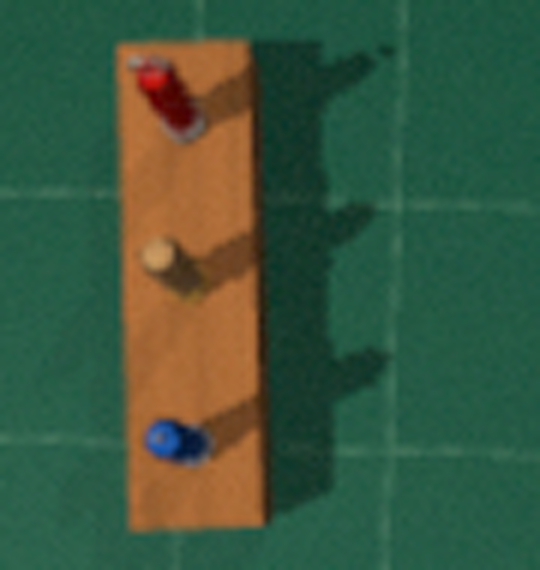

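View pics/b3.png

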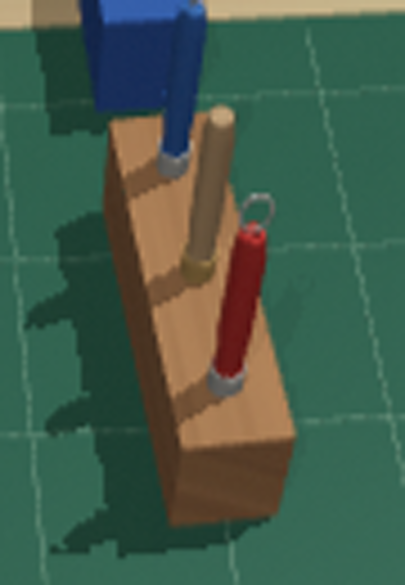

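View pics/b4.png

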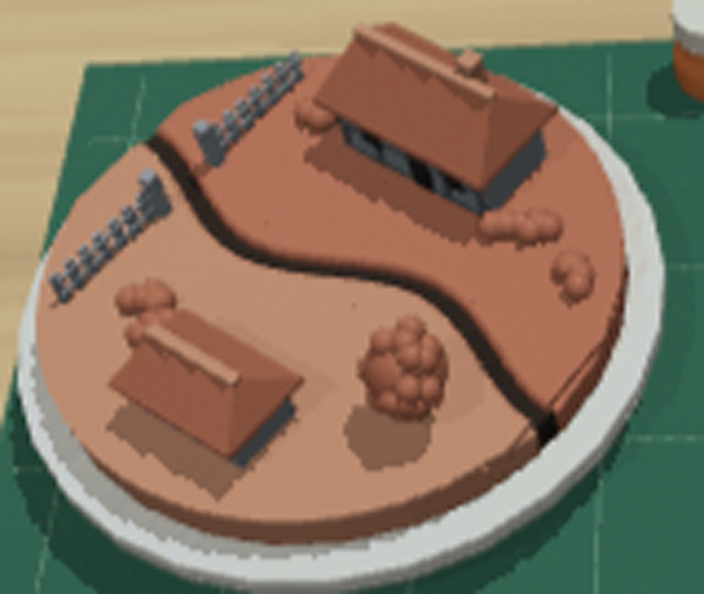

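```bash
python3 - <<'E'
from workcell import bot
from h import *
mt,ms,mw=[bot.camera_model(c) for c in('top','scene','wrist')]
o=bot.observe();from scipy.spatial.transform import Rotation as Ro
Rt=Ro.from_euler('xyz',o['tool_rot']).as_matrix()
R=np.array(mw['R']);C=-R.T@np.array(mw['t']);print('cam in tool',Rt.T@(C-o['position']),'axis',Rt.T@R[2], o['clock'])
cs=np.array([(120,45),(252,42),(262,525),(130,530)])/6+[240,140]-.4
P=onz(mt,cs,.06);print(P.round(4),P.mean(0))
cs=np.array([(108,120),(222,110),(295,435),(182,445)])/4.5+[340,140]-.4
P2=onz(ms,cs[[0,2,3]],.06);print(P2.round(4),P2[:2].mean(0))
# tool axis top end & shoulder
tp=np.array([160,255])/6+[240,140]-.4; sp=np.array([220,118])/4.5+[340,140]-.4
print('top',tri([ray(mt,tp),ray(ms,sp)]))
sp=np.array([199,272])/4.5+[340,140]-.4;print('sh',onz(ms,sp,.06))
tp=np.array([192,292])/6+[240,140]-.4;print('sh top',onz(mt,tp,.06))
# wheel
g=np.array([(300,52),(297,518),(63,290),(530,285)])/4+[355,130]-.4
print(onz(mt,g,.06).round(3))
E
```

```text
cam in tool [ 0.08146939  0.00081024 -0.07013512] axis [-3.18212641e-01  3.40079009e-04  9.48019303e-01] 0.75
[[0.6339 0.1704 0.06  ]
 [0.6365 0.1256 0.06  ]
 [0.4726 0.1161 0.06  ]
 [0.4696 0.1602 0.06  ]] [0.55316571 0.14307579 0.06      ]
[[0.4731 0.1165 0.06  ]
 [0.6342 0.1713 0.06  ]
 [0.6362 0.1279 0.06  ]] [0.55364718 0.14390661 0.06      ]
top [0.55322121 0.14365491 0.15213199]
sh [[0.55537939 0.14479776 0.06      ]]
sh top [[0.55032665 0.14263238 0.06      ]]
[[ 0.656 -0.18   0.06 ]
 [ 0.417 -0.18   0.06 ]
 [ 0.529 -0.059  0.06 ]
 [ 0.539 -0.3    0.06 ]]
```

```bash
python3 -m crank '{"travel":[[2,3,0],[4.5,6.6,-0.3],[7,10.3,-0.5],[9.5,14,-0.7],[12,17.6,-1],[14.5,21.3,-1.2],[17,25,-1.4],[19.5,28.6,-1.6]],"rot":[[0,0,-2],[0,0,-4],[0,0,-6],[0,0,-8],[0,0,-10],[0,0,-12],[0,0,-14],[0,0,-14.6]]}'
python3 -m crank '{"travel":[[2.5,3.7,-0.2],[5,7.4,-0.4],[7.5,11,-0.6],[8.7,12.8,-0.7],[8.7,12.8,-0.7],[8.7,12.8,-0.7]],"rot":[[0,0,0],[0,0,0],[0,0,0],[0,0,0],[0,0,0],[0,0,0]]}'
python3 - <<'E'
from workcell import bot
from h import *
import pickle
m=bot.camera_model('wrist');f=bot.grab_frame('wrist');o=bot.observe();print(o['position'],o['tool_rot'],abs(o['qd']).max(),o['clock'])
pickle.dump((m,f),open('pics/w1.pkl','wb'))
cv2.imwrite('pics/c1.png',f[:,:,::-1])
E
```

```text
clock: 1.55
position: [0.3887, -0.3068, 0.2881]
tool_rot: [3.141, -0.0, 0.058]
force: [1.0, -0.3, -1.2]
grip_width: 0.085
clock: 2.15
position: [0.4748, -0.1805, 0.2809]
tool_rot: [3.141, 0.0, 0.06]
force: [-0.1, -1.0, -0.7]
grip_width: 0.0853
[ 0.47448765 -0.18116018  0.28090967] [3.14128390e+00 2.63488163e-04 5.82833740e-02] 0.016464461977105292 2.2
```

View pics/c1.png

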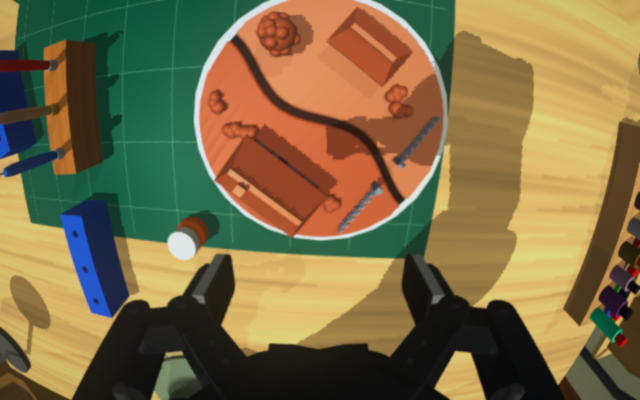

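```bash
cat > ortho.py <<'E'
from h import *
def ortho(f,m,fish,z,x0=.40,x1=.68,y0=-.32,y1=-.04,s=.0005):
    xs=np.arange(x1,x0,-s);ys=np.arange(y1,y0,-s)
    X,Y=np.meshgrid(xs,ys,indexing='ij')
    P=np.c_[X.ravel(),Y.ravel(),np.full(X.size,z)]
    u=(pixw if fish else pix)(m,P).reshape(X.shape+(2,)).astype(np.float32)
    return cv2.remap(f,u[...,0],u[...,1],cv2.INTER_CUBIC)
E
python3 - <<'E'
from workcell import bot
from ortho import *
import pickle
m,f=pickle.load(open('pics/w1.pkl','rb'))
t=cv2.imread('pics/a_top.png')[:,:,::-1];s=cv2.imread('pics/a_scene.png')[:,:,::-1]
a=[ortho(f,m,True,.058),ortho(t,bot.camera_model('top'),False,.058),ortho(s,bot.camera_model('scene'),False,.058)]
np.savez('pics/ortho.npz',*a)
im=np.vstack([np.hstack([a[0],a[1]])]);print(im.shape)
cv2.imwrite('pics/d1.png',cv2.resize(np.hstack([a[0],a[1][:,:]])[:,:,::-1],(800,400)))
for k in range(3):
  g=a[k].max(2)
  n,l,st,c=cv2.connectedComponentsWithStats((g<95).astype(np.uint8))
  for i in np.argsort(-st[1:,4])[:4]+1: print(k,st[i],c[i])
E
```

```text
(560, 1120, 3)
0 [    0     0   560   120 32183] [206.51548954  35.28241618]
0 [ 103  132  358  315 7097] [285.53290123 290.66182894]
0 [ 486   19   47  226 6812] [511.22196124 108.29125073]
0 [ 378   44  102   79 3633] [445.69749518  69.13625103]
1 [    0     0   468   560 41410] [117.92484907 303.87519923]
1 [  193     0   331   214 21451] [423.20647056  52.2986341 ]
1 [  94  127  364  324 7576] [282.63371172 295.17146251]
1 [ 472  360   52  200 7414] [500.31980038 484.15025627]
2 [   38    44   419   403 10107] [225.691402   232.23914119]
2 [ 340    0  180  182 6208] [449.94700387  57.90576675]
2 [ 108  334  202  122 5971] [192.27415843 389.82264277]
2 [   0    0  179  270 5327] [66.51905388 78.84813216]
```

View pics/d1.png

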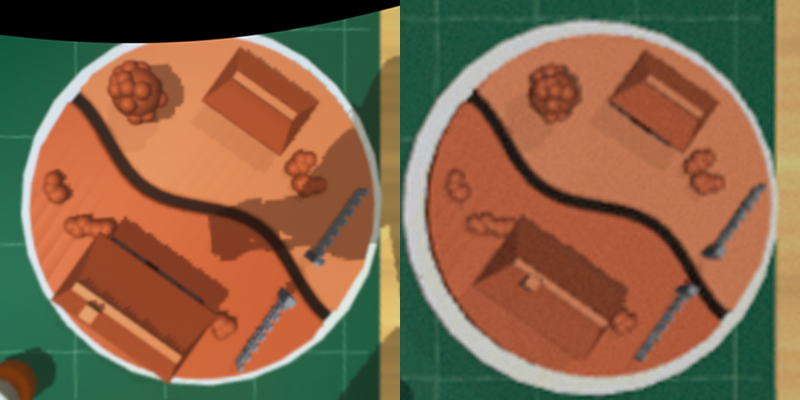

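```bash
cat > mid.py <<'E'
from ortho import *
def world(rc): # row,col -> x,y
    return np.c_[.68-.0005*rc[:,0], -.04-.0005*rc[:,1]]
def midline(img,seed,thr=95):
    g=img.max(2); n,l,st,c=cv2.connectedComponentsWithStats((g<thr).astype(np.uint8))
    r,cc=np.nonzero(l==l[seed]); P=world(np.c_[r,cc])
    # main axis fixed
    d=np.array([np.cos(th),np.sin(th)]) if False else None
    return P
E
python3 - <<'E'
from mid import *
d=np.load('pics/ortho.npz')
C=np.array([.5365,-.1795]); 
for k in range(3):
    a=d[f'arr_{k}']; g=a.max(2)
    thr=95
    n,l,st,c=cv2.connectedComponentsWithStats((g<thr).astype(np.uint8))
    # component nearest the middle
    best=min(range(1,n),key=lambda i:np.inf if st[i,4]<1500 else np.hypot(c[i,0]-285,c[i,1]-290)); print(k,st[best])
    r,cc=np.nonzero(l==best);P=world(np.c_[r,cc])
    if k==0: mu=P.mean(0);u=np.linalg.svd(P-mu,full_matrices=False)[2][0]; u=u*np.sign(-u[1]); u=-u; v=np.array([-u[1],u[0]]);print('u (gate->tree)',u,np.degrees(np.arctan2(u[1],u[0])))
    Q=(P-C)@np.c_[u,v]
    for q in np.arange(-.11,.115,.01):
        w=abs(Q[:,0]-q)<.0006
        if w.any(): print(f'{q*1000:.0f}:{np.mean(Q[w,1])*1000:.1f}({np.ptp(Q[w,1])*1000:.0f})',end=' ')
    print()
E
```

```text
0 [ 103  132  358  315 7097]
u (gate->tree) [0.57950782 0.81496668] 54.584067015524674
-110:10.8(7) -100:8.0(7) -90:3.9(8) -80:-0.7(8) -70:-5.2(8) -60:-8.9(8) -50:-11.5(8) -40:-12.0(9) -30:-10.7(9) -20:-7.7(8) -10:-3.5(8) -0:0.9(7) 10:5.6(7) 20:9.2(7) 30:11.3(7) 40:12.0(7) 50:10.6(7) 60:7.9(7) 70:4.0(7) 80:-0.6(7) 90:-5.1(7) 100:-8.7(7) 110:-10.8(7) 
1 [  94  127  364  324 7576]
-110:11.8(7) -100:9.0(7) -90:5.0(6) -80:7.1(21) -70:-3.6(7) -60:-7.5(7) -50:-10.0(7) -40:-11.0(7) -30:-10.1(7) -20:-7.5(7) -10:-3.6(7) -0:0.9(7) 10:5.7(8) 20:9.6(7) 30:11.8(7) 40:12.8(7) 50:12.2(8) 60:9.5(7) 70:5.8(8) 80:1.1(8) 90:-3.4(8) 100:-6.9(8) 110:-9.7(7) 
2 [   38    44   419   403 10107]
-110:11.2(7) -100:8.9(8) -90:5.5(8) -80:1.2(8) -70:-3.8(8) -60:-7.4(8) -50:-10.2(7) -40:-11.7(7) -30:-10.9(7) -20:-8.6(7) -10:-5.2(7) -0:-0.7(6) 10:4.5(6) 20:8.0(7) 30:11.1(7) 40:12.2(7) 50:11.2(7) 60:9.1(8) 70:5.4(7) 80:0.8(8) 90:-3.7(7) 100:-31.0(69) 110:-33.6(121)
```

```bash
cat > fit.py <<'E'
from mid import *
from scipy.optimize import least_squares
d=np.load('pics/ortho.npz')
C=np.array([.5365,-.1795]);th0=np.radians(54.58)
u=np.array([np.cos(th0),np.sin(th0)]);v=np.array([-u[1],u[0]])
D=[]
for k in range(3):
    g=d[f'arr_{k}'].max(2)
    n,l,st,c=cv2.connectedComponentsWithStats((g<95).astype(np.uint8))
    best=min(range(1,n),key=lambda i:np.inf if st[i,4]<1500 else np.hypot(c[i,0]-285,c[i,1]-290))
    r,cc=np.nonzero(l==best);Q=(world(np.c_[r,cc])-C)@np.c_[u,v];L=[]
    for q in np.arange(-.105,.106,.004):
        w=abs(Q[:,0]-q)<.0006
        if w.any() and np.ptp(Q[w,1])<.0105: L.append((q,Q[w,1].mean()))
    D.append(np.array(L))
def res(p,sep=False):
    A,L=p[:2];o=[]
    for k in range(3):
        u0,v0,a=p[2+3*k:5+3*k] if len(p)>5 else p[2:5]
        x=D[k][:,0]-u0;y=D[k][:,1]-v0
        X=x*np.cos(a)+y*np.sin(a);Y=-x*np.sin(a)+y*np.cos(a)
        o.append(Y-A*np.sin(np.pi*X/L))
    return np.concatenate(o)*1000
f=least_squares(res,[.012,.08]+[0,0,0]*3,loss='soft_l1')
print('AL',f.x[:2],'\n',f.x[2:].reshape(3,3),'rms',np.sqrt(np.mean(f.fun**2)))
f1=least_squares(res,[.012,.08,0,0,0],loss='soft_l1');print(f1.x,np.sqrt(np.mean(f1.fun**2)))
for p in list(f.x[2:].reshape(3,3)): print(C+p[0]*u+p[1]*v, np.degrees(th0+p[2]))
E
python3 fit.py
```

```text
AL [0.01184948 0.07970225] 
 [[-1.77760603e-03  9.83739573e-05  2.51004555e-03]
 [ 6.95883124e-05  1.00830907e-03  3.49024164e-03]
 [ 1.56968928e-03  1.92098537e-04  6.90268717e-04]] rms 0.14037832490979385
[ 1.18444512e-02  7.98572232e-02 -4.11361823e-05  4.73503290e-04
  1.60340576e-03] 0.6655845849268864
[ 0.53538959 -0.1808916 ] 54.72381501656726
[ 0.53571863 -0.17885891] 54.779976115326214
[ 0.53725319 -0.17810949] 54.61954948423009
```

```bash
python3 - <<'E'
from workcell import bot
from h import *
ms=bot.camera_model('scene')
p=np.array([(212,163),(160,213)])/4.4+[130,140]-.4
P=onz(ms,p,.06)[:,:2];print(P)
C=np.array([.5373,-.1781]);a=np.radians(54.7);u=np.array([np.cos(a),np.sin(a)]);v=np.array([-u[1],u[0]])
print((P-C)@np.c_[u,v],np.linalg.norm(P[0]-P[1]))
# tree
p=np.array([(402,405)])/4.4+[130,140]-.4
print('tree bottom',(onz(ms,p,.06)[:,:2]-C)@np.c_[u,v])
C=np.array([.5361,-.1793])
X=np.linspace(-.078,.078,9);S=C+np.outer(X,u)+np.outer(.01185*np.sin(np.pi*X/.0797),v)
print(S.round(4),np.linalg.norm(np.diff(S,axis=0),axis=1))
E
```

```text
[[ 0.47843925 -0.23582346]
 [ 0.50464656 -0.25396978]]
[[-0.08112342  0.01468253]
 [-0.08078922 -0.01719223]] 0.03187650609024044
tree bottom [[ 0.06764118 -0.03725385]]
[[ 0.4917 -0.2434]
 [ 0.5095 -0.2321]
 [ 0.5232 -0.218 ]
 [ 0.5316 -0.2   ]
 [ 0.5361 -0.1793]
 [ 0.5406 -0.1586]
 [ 0.549  -0.1406]
 [ 0.5627 -0.1265]
 [ 0.5805 -0.1152]] [0.02107576 0.01973767 0.01983055 0.02116859 0.02116859 0.01983055
 0.01973767 0.02107576]
```

```bash
python3 -m crank '{"travel":[[1,4,0],[2.1,8.6,-0.4],[3.2,13.2,-0.8],[4.3,17.8,-1.2],[5.4,22.4,-1.6],[6.5,27,-2],[7.5,31,-2],[7.87,32.4,-2]],"rot":[[0,0,0],[0,0,0],[0,0,0],[0,0,0],[0,0,0],[0,0,0],[0,0,0],[0,0,0]]}'
python3 -m crank '{"travel":[[0,0,0],[0,0,0],[0,0,0]],"rot":[[0,0,0],[0,0,0],[0,0,0]]}'
python3 - <<'E'
from workcell import bot
from h import *
import pickle
m=bot.camera_model('wrist');f=bot.grab_frame('wrist');o=bot.observe();print(o['position'],o['tool_rot'],abs(o['qd']).max(),o['clock'])
pickle.dump((m,f),open('pics/w2.pkl','wb'))
g=f[:,:,::-1].copy()
for X in ([.5533,.1435,.157],[.5533,.1435,.06]):
    p=pixw(m,[X])[0];print(p);cv2.circle(g,(int(p[0]),int(p[1])),3,(0,255,0),1)
cv2.imwrite('pics/c2.png',g)
E
```

```text
clock: 3.0
position: [0.5539, 0.1466, 0.2608]
tool_rot: [-3.14, -0.0, 0.061]
force: [0.3, -1.1, 0.1]
grip_width: 0.0853
clock: 3.3
position: [0.5537, 0.1414, 0.261]
tool_rot: [3.141, 0.0, 0.056]
force: [-0.1, -0.6, -0.8]
grip_width: 0.0855
[0.55369695 0.14160425 0.26105696] [ 3.14102537e+00 -1.32521451e-04  5.64949215e-02] 0.006889678299144214 3.35
[312.7971643  232.84003821]
[314.31697433 187.52967361]
```

View pics/c2.png

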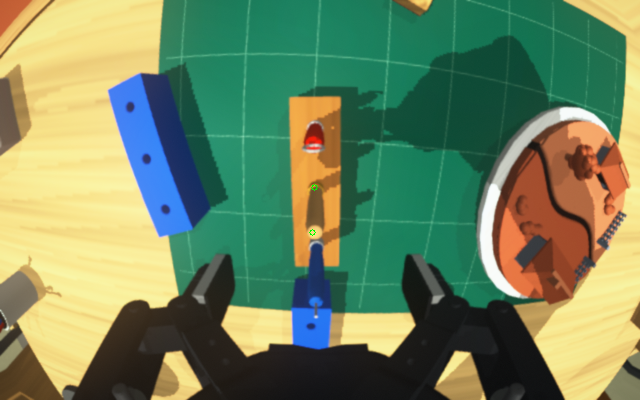

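```bash
python3 - <<'E'
from h import *
import pickle
m,f=pickle.load(open('pics/w2.pkl','rb'))
cv2.imwrite('pics/c3.png',cv2.resize(f[85:285,270:370,::-1],None,fx=3,fy=3,interpolation=cv2.INTER_CUBIC))
E
```

```text
(no output)
```

View pics/c3.png

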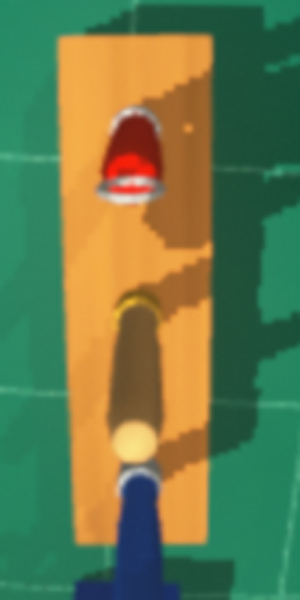

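```bash
python3 - <<'E'
from h import *
import pickle
m,f=pickle.load(open('pics/w2.pkl','rb'))
o=np.array([270,85])-.33
P=onz(m,np.array([(58,37),(212,36),(207,544),(77,544)])/3+o,.06,True);print(P.round(4),P.mean(0))
print(onz(m,np.array([(134,442)])/3+o,.157,True),onz(m,np.array([(138,305)])/3+o,.0615,True))
E
```

```text
[[0.6338 0.1697 0.06  ]
 [0.6365 0.1255 0.06  ]
 [0.4715 0.1144 0.06  ]
 [0.4691 0.1585 0.06  ]] [0.55273229 0.14204475 0.06      ]
[[0.5539273  0.14257656 0.157     ]] [[0.55495235 0.14234166 0.0615    ]]
```

```bash
python3 -m crank '{"travel":[[0,0.1,-4],[0,0.1,-8],[0,0.1,-9.1],[0,0.1,-9.1],[0,0.1,-9.1]],"rot":[[0,0,0.2],[0,0,0.4],[0,0,0.4],[0,0,0.4],[0,0,0.4]]}'
python3 - <<'E'
from workcell import bot
from h import *
import pickle
m=bot.camera_model('wrist');f=bot.grab_frame('wrist')
for i in range(1):
    o=bot.observe();print(o['position'],o['tool_rot'],abs(o['qd']).max(),o['clock'],o['force'])
g=f[:,:,::-1].copy()
cv2.imwrite('pics/c4.png',g)
E
```

```text
clock: 3.85
position: [0.5543, 0.1444, 0.1714]
tool_rot: [-3.141, -0.001, 0.065]
force: [0.7, 0.5, 0.6]
grip_width: 0.0854
[0.55441196 0.14449139 0.17168751] [-3.14109924e+00 -2.22706332e-03  6.53483311e-02] 0.00726255154375385 3.9 [ 0.26231586 -0.14161674 -0.1308128 ]
```

View pics/c4.png

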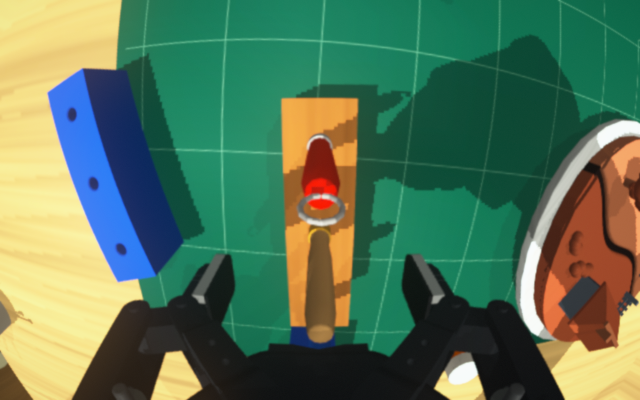

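```bash
python3 -m crank '{"travel":[[0,-0.15,-0.25],[0,-0.15,-0.25],[0,-0.15,-0.25]],"rot":[[0,0,0],[0,0,0],[0,0,0]]}'
python3 -m crank '{"travel":[[0,0,0],[0,0,0],[0,0,0],[0,0,0],[0,0,0],[0,0,0],[0,0,0],[0,0,0]],"rot":[[0,0,0],[0,0,0],[0,0,0],[0,0,0],[0,0,0],[0,0,0],[0,0,0],[0,0,0]]}' -1 80
python3 -m crank '{"travel":[[0,0,0],[0,0,0]],"rot":[[0,0,0],[0,0,0]]}'
```

```text
clock: 4.2
position: [0.5538, 0.143, 0.1679]
tool_rot: [-3.141, -0.001, 0.066]
force: [-0.0, 0.2, 0.1]
grip_width: 0.0858
clock: 5.0
position: [0.5537, 0.1431, 0.1675]
tool_rot: [-3.142, -0.0, 0.066]
force: [-0.8, -0.4, 3.7]
grip_width: 0.0114
clock: 5.2
position: [0.5536, 0.143, 0.1675]
tool_rot: [-3.142, -0.0, 0.066]
force: [-0.7, -0.9, 5.4]
grip_width: 0.0108
```

```bash
python3 -m crank '{"travel":[[0,0,1],[0,0,3],[0,0,6],[0,0,9],[0,0,12],[0,0,12],[0,0,12],[0,0,12]],"rot":[[0,0,0],[0,0,0],[0,0,0],[0,0,0],[0,0,0],[0,0,0],[0,0,0],[0,0,0]]}'
python3 - <<'E'
from workcell import bot
from h import *
for c in('wrist','scene'):
    m=bot.camera_model(c);o=bot.observe();f=bot.grab_frame(c);g=f[:,:,::-1].copy();
    print(o['position'],o['tool_rot'],abs(o['qd']).max(),o['clock'],o['force'],o['grip_width'])
    fn=pixw if c=='wrist' else pix
    t=o['position'];
    for dz in(-.1675+.06,-.1675+.06-.042):
        p=fn(m,[t+[0,0,dz]])[0];print(p)
    k=(250,180,420,400) if c=='wrist' else (300,60,460,220)
    cv2.imwrite(f'pics/e_{c}.png',g);cv2.imwrite(f'pics/ez_{c}.png',cv2.resize(g[k[1]:k[3],k[0]:k[2]],None,fx=3.5 if c=='scene' else 2.7,fy=3.5 if c=='scene' else 2.7,interpolation=cv2.INTER_CUBIC))
E
```

```text
clock: 6.0
position: [0.5532, 0.1429, 0.2868]
tool_rot: [3.141, 0.001, 0.066]
force: [1.2, 0.6, -0.5]
grip_width: 0.0111
[0.55323156 0.14289469 0.28677264] [3.14134053e+00 1.05992501e-03 6.59939756e-02] 0.012243024990492004 6.0 [ 1.17172985  0.56182337 -0.46465876] 0.011081551313082404
[316.3338844  229.94143802]
[316.55996188 206.69543755]
[0.55319115 0.14290786 0.28651982] [3.14123124e+00 1.55740359e-03 6.60786849e-02] 0.0032072343384606933 6.05 [ 0.22576022  0.31612737 -0.35971961] 0.011157261223038206
[389.50815208 154.87903635]
[386.88871027 171.73177855]
```

View pics/ez_wrist.png

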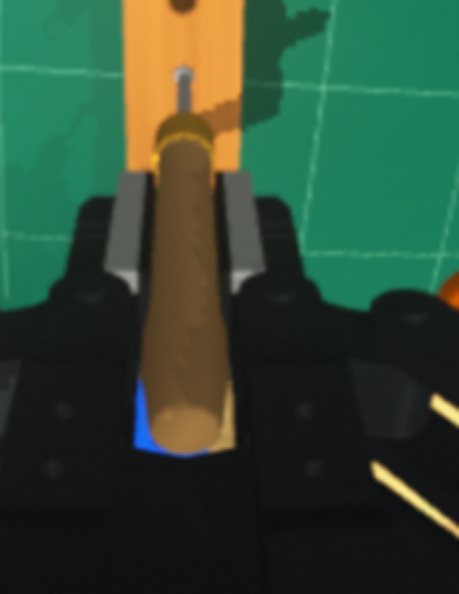

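View pics/ez_scene.png

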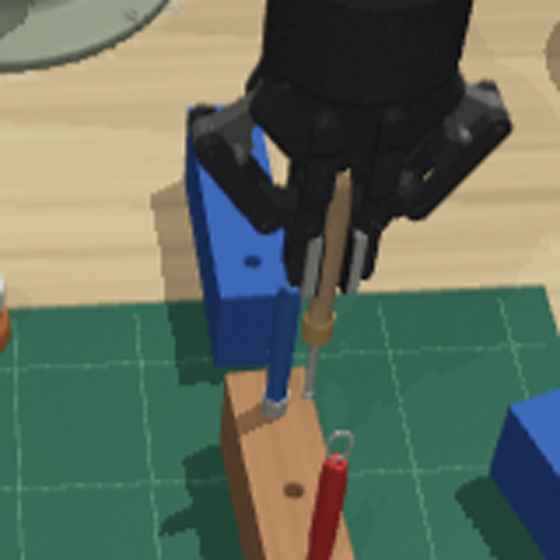

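```bash
python3 -m crank '{"travel":[[-0.5,-3,0.8],[-1.2,-7.7,1.5],[-2,-12.4,1.5],[-2.8,-17.1,1.5],[-3.6,-21.8,1.5],[-4.4,-26.5,1.5],[-5.1,-31.2,1.5],[-5.8,-35.5,1.5]],"rot":[[0,0,0],[0,0,0],[0,0,0],[0,0,0],[0,0,0],[0,0,0],[0,0,0],[0,0,0]]}'
python3 -m crank '{"travel":[[-0.4,-2.5,0],[-0.5,-3.2,-1],[-0.5,-3.2,-3],[-0.5,-3.2,-5],[-0.5,-3.2,-5],[-0.5,-3.2,-5]],"rot":[[0,0,0],[0,0,0],[0,0,0],[0,0,0],[0,0,0],[0,0,0]]}'
cat > look.py <<'E'
import sys
from workcell import bot
from h import *
import pickle
tag=sys.argv[1]
for c in('wrist','top','scene'):
    m=bot.camera_model(c);o=bot.observe();f=bot.grab_frame(c)
    pickle.dump((m,f,o),open(f'pics/{tag}_{c}.pkl','wb'))
    g=f[:,:,::-1].copy();cv2.imwrite(f'pics/{tag}_{c}.png',g)
    print(o['position'],o['tool_rot'],abs(o['qd']).max(),o['clock'],o['force'])
    k=pixw(m,[o['position']+[0,0,-.1495]]) if c=='wrist' else pix(m,[o['position']+[0,0,-.1495]])
    print(c,k)
    x,y=np.round(k[0]).astype(int);z=g[max(0,y-60):y+60,max(0,x-70):x+70]
    cv2.imwrite(f'pics/{tag}z_{c}.png',cv2.resize(z,None,fx=4,fy=4,interpolation=cv2.INTER_CUBIC));print('org',max(0,x-70),max(0,y-60))
E
python3 look.py f
```

```text
clock: 6.9
position: [0.4947, -0.2141, 0.3019]
tool_rot: [-3.141, 0.001, 0.065]
force: [0.6, -0.8, -1.1]
grip_width: 0.0112
clock: 7.5
position: [0.4907, -0.2433, 0.2522]
tool_rot: [-3.141, 0.001, 0.067]
force: [0.2, -0.0, 0.3]
grip_width: 0.011
[ 0.49070668 -0.24334256  0.25219724] [-3.14085468e+00  9.79777140e-04  6.67520825e-02] 0.020946010925765094 7.5 [ 0.15732626 -0.0327299   0.30029033]
wrist [[316.73498942 206.72935889]]
org 247 147
[ 0.49092853 -0.24359861  0.25281352] [-3.14148140e+00 -1.06946293e-04  6.65452242e-02] 0.011822125307567528 7.55 [ 1.09220053  0.67245892 -0.17248485]
top [[468.63425628 223.28625506]]
org 399 163
[ 0.49102419 -0.2437278   0.25311293] [ 3.14134665e+00 -7.92940580e-04  6.64324219e-02] 0.006252879386228827 7.6 [ 0.17207914 -0.08438465 -0.12298959]
scene [[166.01567157 166.78044789]]
org 96 107
```

View pics/fz_wrist.png

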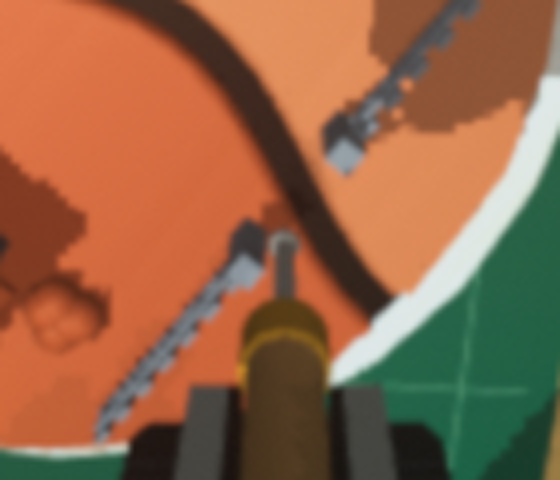

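View pics/fz_scene.png

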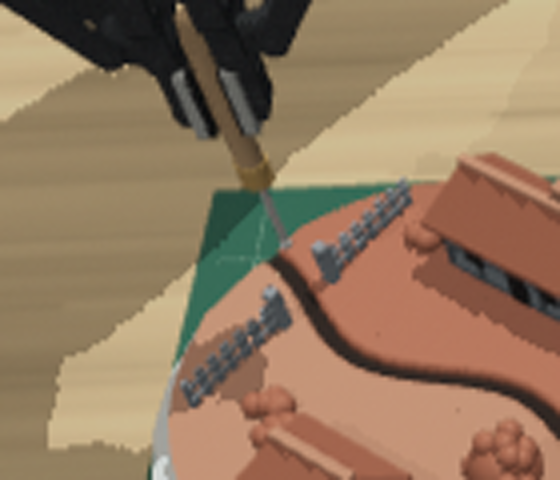

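```bash
cat > fit2.py <<'E'
import sys,pickle
from mid import *
from scipy.optimize import least_squares
tag=sys.argv[1]
C=np.array([.536,-.1795]);th0=np.radians(54.7)
u=np.array([np.cos(th0),np.sin(th0)]);v=np.array([-u[1],u[0]])
for c in('wrist','top','scene'):
    m,f,o=pickle.load(open(f'pics/{tag}_{c}.pkl','rb'))
    a=ortho(f,m,c=='wrist',.058); g=a.max(2)
    r,cc=np.nonzero(g<95);Q=(world(np.c_[r,cc])-C)@np.c_[u,v]
    Q=Q[abs(Q[:,1]-.01185*np.sin(np.pi*Q[:,0]/.0798))<.009];L=[]
    for q in np.arange(-.105,.106,.002):
        w=abs(Q[:,0]-q)<.0005
        if w.sum()>8 and 5.5e-3<np.ptp(Q[w,1])<.0105: L.append((q,Q[w,1].mean()))
    D=np.array(L)
    def res(p):
        x=D[:,0]-p[0];y=D[:,1]-p[1];a=p[2]
        X=x*np.cos(a)+y*np.sin(a);Y=-x*np.sin(a)+y*np.cos(a)
        return (Y-.01185*np.sin(np.pi*X/.0798))*1000
    s=least_squares(res,[0,0,0],loss='soft_l1',f_scale=.3)
    print(c,len(D),'rms',np.sqrt(np.median(s.fun**2)).round(2),'C',(C+s.x[0]*u+s.x[1]*v).round(4),'ang',np.degrees(th0+s.x[2]).round(2))
E
python3 fit2.py f
```

```text
wrist 105 rms 0.06 C [ 0.5356 -0.1808] ang 54.71
top 105 rms 0.1 C [ 0.5357 -0.1788] ang 54.71
scene 104 rms 0.1 C [ 0.5373 -0.178 ] ang 54.64
```

```bash
python3 -m crank '{"travel":[[0,-0.1,-1],[0,-0.1,-2.2],[0,-0.1,-3.2],[0,-0.1,-3.7],[0,-0.1,-3.7],[0,-0.1,-3.7]],"rot":[[0,0,0],[0,0,0],[0,0,0],[0,0,0],[0,0,0],[0,0,0]]}'
python3 look.py g; python3 fit2.py g
```

```text
clock: 8.25
position: [0.4907, -0.245, 0.2154]
tool_rot: [-3.141, 0.0, 0.066]
force: [0.4, 0.1, 0.5]
grip_width: 0.011
[ 0.49065293 -0.24499006  0.21535454] [-3.14149542e+00  1.41524585e-04  6.59119749e-02] 0.009323516588524322 8.25 [0.35408471 0.07879129 0.47977611]
wrist [[316.62927356 206.88688585]]
org 247 147
[ 0.49073284 -0.24502971  0.215591  ] [ 3.14149493e+00 -2.59599066e-04  6.58990880e-02] 0.00569112801411259 8.3 [ 0.22744773 -0.29214246 -0.3352603 ]
top [[461.93276297 223.40526265]]
org 392 163
[ 0.49076983 -0.24507378  0.21572788] [ 3.14134252e+00 -5.13346082e-04  6.58851345e-02] 0.0018467529033405468 8.35 [-0.18440592 -0.43580528  0.00158466]
scene [[170.98068637 179.85455665]]
org 101 120
wrist 94 rms 0.07 C [ 0.5355 -0.1807] ang 54.69
top 92 rms 0.09 C [ 0.5357 -0.1788] ang 54.7
scene 97 rms 0.1 C [ 0.5373 -0.1781] ang 54.68
```

View pics/gz_wrist.png

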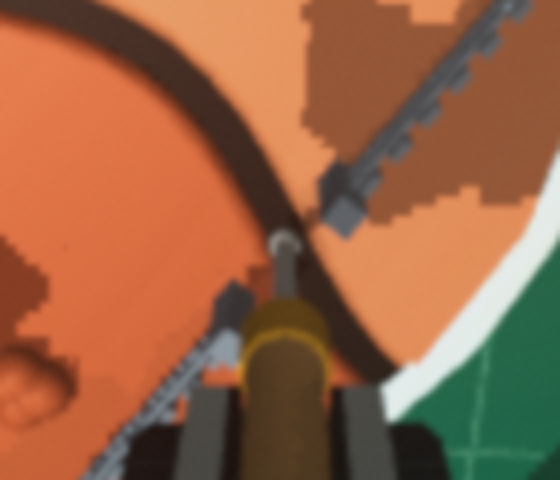

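View pics/gz_scene.png

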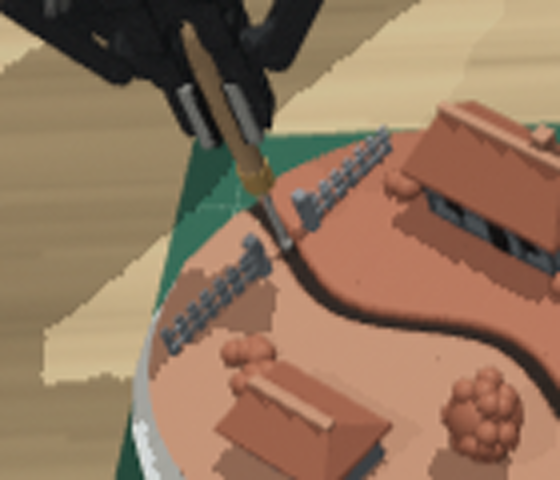

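```bash
python3 - <<'E'
import pickle
from h import *
C=np.array([.5359,-.1799]);a=np.radians(54.7);u=np.array([np.cos(a),np.sin(a)]);v=np.array([-u[1],u[0]])
for c,off,(x,y) in(('scene',(.0014,.0018),(172,181)),('wrist',(-.0004,-.0008),(318,207)),('top',(-.0002,.0011),(462,223))):
    m,f,o=pickle.load(open(f'pics/g_{c}.pkl','rb'))
    k=12
    z=cv2.resize(f[y-14:y+14,x-14:x+14,::-1],None,fx=20,fy=20,interpolation=cv2.INTER_CUBIC)
    fn=pixw if c=='wrist' else pix
    def dr(P,col):
        for p in fn(m,P): 
            q=((p+.5-[x-14,y-14])*20).astype(int); cv2.circle(z,tuple(int(i) for i in q),4,col,-1)
    X=np.arange(-.1,-.05,.002);G=C+np.array(off)+np.outer(X,u)+np.outer(.01185*np.sin(np.pi*X/.0798),v)
    dr(np.c_[G,np.full(len(G),.058)],(0,255,0)); dr([o['position']+[off[0],off[1],-.1495]],(255,0,0))
    cv2.imwrite(f'pics/h_{c}.png',z)
E
python3 -c "
import cv2,numpy as np
cv2.imwrite('pics/h1.png',cv2.resize(np.hstack([cv2.imread('pics/h_%s.png'%c) for c in('scene','wrist')]),(800,400)))"
```

```text
(no output)
```

View pics/h1.png

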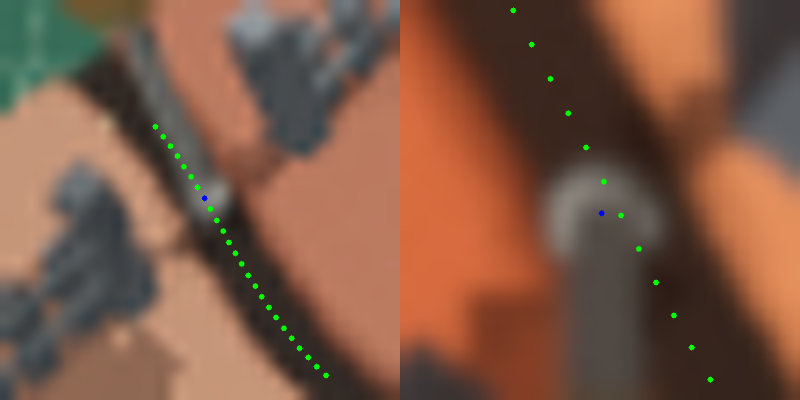

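```bash
python3 -m crank '{"travel":[[0,0,-0.2],[0,0,-0.4],[0,0,-0.6],[0,0,-0.6],[0,0,-0.6]],"rot":[[0,0,0],[0,0,0],[0,0,0],[0,0,0],[0,0,0]]}'
python3 -m crank '{"travel":[[0,0,-0.1],[0,0,-0.1],[0,0,-0.1]],"rot":[[0,0,0],[0,0,0],[0,0,0]]}'
```

```text
clock: 8.9
position: [0.4906, -0.245, 0.2093]
tool_rot: [-3.142, 0.0, 0.066]
force: [0.6, 0.5, 0.0]
grip_width: 0.0109
clock: 9.2
position: [0.4906, -0.245, 0.2084]
tool_rot: [-3.142, -0.0, 0.066]
force: [0.1, 0.2, 0.6]
grip_width: 0.0111
```

```bash
python3 -m crank '{"travel":[[0,0,-0.05],[0,0,-0.05],[0,0,-0.05]],"rot":[[0,0,0],[0,0,0],[0,0,0]]}'
python3 -m crank '{"travel":[[0,0,-0.05],[0,0,-0.05],[0,0,-0.05]],"rot":[[0,0,0],[0,0,0],[0,0,0]]}'
python3 -m crank '{"travel":[[0,0,-0.05],[0,0,-0.05],[0,0,-0.05]],"rot":[[0,0,0],[0,0,0],[0,0,0]]}'
```

```text
clock: 9.5
position: [0.4906, -0.245, 0.2079]
tool_rot: [-3.142, -0.0, 0.066]
force: [0.3, -0.1, 0.2]
grip_width: 0.0109
clock: 9.8
position: [0.4907, -0.245, 0.2075]
tool_rot: [3.142, -0.0, 0.066]
force: [-1.0, 0.8, 2.8]
grip_width: 0.0115
clock: 10.1
position: [0.4908, -0.245, 0.2072]
tool_rot: [3.141, -0.001, 0.066]
force: [-1.0, 0.5, 7.9]
grip_width: 0.0109
```

```bash
cat > path.py <<'E'
import numpy as np
a=np.radians(54.7);u=np.array([np.cos(a),np.sin(a)]);v=np.array([-u[1],u[0]])
X=np.linspace(-.079,.0795,20001);S=np.outer(X,u)+np.outer(.01185*np.sin(np.pi*X/.0798),v)
s=np.r_[0,np.cumsum(np.linalg.norm(np.diff(S,axis=0),axis=1))];print('arc',s[-1])
n=11*8;t=np.linspace(0,s[-1],n+1);P=np.c_[np.interp(t,s,S[:,0]),np.interp(t,s,S[:,1])]*100
for k in range(11):
    B=P[8*k];print(k,[[round(float(q[0]-B[0]),2),round(float(q[1]-B[1]),2)] for q in P[8*k+1:8*k+9]],(P[8*k+8]/100+[.5360,-.1801]).round(4))
E
python3 path.py
```

```text
arc 0.16674430327173903
0 [[0.16, 0.09], [0.33, 0.19], [0.49, 0.28], [0.66, 0.38], [0.82, 0.48], [0.98, 0.58], [1.14, 0.68], [1.3, 0.78]] [ 0.5036 -0.237 ]
1 [[0.16, 0.11], [0.31, 0.21], [0.47, 0.32], [0.62, 0.44], [0.77, 0.56], [0.91, 0.68], [1.05, 0.8], [1.19, 0.93]] [ 0.5156 -0.2277]
2 [[0.13, 0.13], [0.26, 0.27], [0.39, 0.41], [0.51, 0.56], [0.63, 0.71], [0.74, 0.86], [0.84, 1.02], [0.94, 1.18]] [ 0.525  -0.2158]
3 [[0.09, 0.16], [0.18, 0.33], [0.27, 0.5], [0.34, 0.67], [0.42, 0.85], [0.48, 1.03], [0.55, 1.21], [0.61, 1.39]] [ 0.5311 -0.202 ]
4 [[0.06, 0.18], [0.11, 0.36], [0.16, 0.55], [0.2, 0.73], [0.24, 0.92], [0.28, 1.1], [0.32, 1.29], [0.36, 1.47]] [ 0.5347 -0.1873]
5 [[0.04, 0.19], [0.07, 0.37], [0.1, 0.56], [0.14, 0.75], [0.17, 0.93], [0.21, 1.12], [0.24, 1.3], [0.28, 1.49]] [ 0.5374 -0.1724]
6 [[0.04, 0.19], [0.08, 0.37], [0.12, 0.56], [0.16, 0.74], [0.21, 0.92], [0.26, 1.11], [0.31, 1.29], [0.37, 1.47]] [ 0.5411 -0.1577]
7 [[0.06, 0.18], [0.13, 0.36], [0.19, 0.53], [0.27, 0.71], [0.35, 0.88], [0.43, 1.05], [0.52, 1.22], [0.62, 1.38]] [ 0.5473 -0.1439]
8 [[0.1, 0.16], [0.21, 0.32], [0.32, 0.47], [0.44, 0.62], [0.56, 0.76], [0.69, 0.9], [0.82, 1.04], [0.95, 1.17]] [ 0.5568 -0.1322]
9 [[0.14, 0.13], [0.28, 0.25], [0.43, 0.37], [0.58, 0.49], [0.73, 0.6], [0.88, 0.71], [1.04, 0.82], [1.2, 0.93]] [ 0.5688 -0.1229]
10 [[0.16, 0.1], [0.32, 0.2], [0.48, 0.3], [0.64, 0.4], [0.81, 0.49], [0.97, 0.59], [1.14, 0.68], [1.3, 0.78]] [ 0.5818 -0.1151]
```

```bash
python3 -m crank '{"travel":[[0.16,0.09,0],[0.32,0.19,0],[0.48,0.29,0],[0.65,0.39,0],[0.81,0.49,0],[0.97,0.59,0],[1.13,0.69,0],[1.29,0.79,0]],"rot":[[0,0,0],[0,0,0],[0,0,0],[0,0,0],[0,0,0],[0,0,0],[0,0,0],[0,0,0]]}'
```

```text
clock: 10.9
position: [0.5023, -0.2382, 0.2071]
tool_rot: [3.141, 0.002, 0.065]
force: [-7.4, -5.1, 11.9]
grip_width: 0.0112
```

```bash
python3 -m crank '{"travel":[[0.16,0.11,0.01],[0.31,0.21,0.02],[0.47,0.32,0.03],[0.62,0.44,0.04],[0.77,0.56,0.04],[0.91,0.68,0.04],[1.05,0.8,0.04],[1.19,0.93,0.04]],"rot":[[0,0,0],[0,0,0],[0,0,0],[0,0,0],[0,0,0],[0,0,0],[0,0,0],[0,0,0]]}'
```

```text
clock: 11.7
position: [0.5148, -0.2285, 0.2073]
tool_rot: [3.141, 0.001, 0.065]
force: [-4.9, -2.9, 5.7]
grip_width: 0.0113
```

```bash
python3 -m crank '{"travel":[[0.13,0.13,0],[0.25,0.28,0],[0.37,0.43,0],[0.49,0.58,0],[0.61,0.73,0],[0.72,0.88,0],[0.82,1.04,0],[0.92,1.2,0]],"rot":[[0,0,0],[0,0,0],[0,0,0],[0,0,0],[0,0,0],[0,0,0],[0,0,0],[0,0,0]]}'
```

```text
clock: 12.5
position: [0.5243, -0.2165, 0.2074]
tool_rot: [3.141, 0.001, 0.065]
force: [-2.3, -4.1, 6.1]
grip_width: 0.0111
```

```bash
python3 -m crank '{"travel":[[0.09,0.16,0],[0.18,0.33,0],[0.27,0.5,0],[0.34,0.67,0],[0.42,0.85,0],[0.48,1.03,0],[0.55,1.21,0],[0.61,1.39,0]],"rot":[[0,0,0],[0,0,0],[0,0,0],[0,0,0],[0,0,0],[0,0,0],[0,0,0],[0,0,0]]}'
```

```text
clock: 13.3
position: [0.5307, -0.2022, 0.2074]
tool_rot: [3.141, -0.0, 0.066]
force: [-0.7, -3.7, 4.2]
grip_width: 0.0112
```

```bash
python3 -m crank '{"travel":[[0.06,0.18,0],[0.11,0.36,0],[0.16,0.55,0],[0.2,0.73,0],[0.25,0.92,0],[0.29,1.1,0],[0.33,1.29,0],[0.37,1.47,0]],"rot":[[0,0,0],[0,0,0],[0,0,0],[0,0,0],[0,0,0],[0,0,0],[0,0,0],[0,0,0]]}'
```

```text
clock: 14.1
position: [0.5345, -0.1873, 0.2074]
tool_rot: [3.141, -0.0, 0.066]
force: [-0.8, -3.6, 5.1]
grip_width: 0.011
```

```bash
python3 -m crank '{"travel":[[0.04,0.19,0],[0.07,0.37,0],[0.1,0.56,0],[0.14,0.75,0],[0.17,0.93,0],[0.21,1.12,0],[0.24,1.3,0],[0.28,1.49,0]],"rot":[[0,0,0],[0,0,0],[0,0,0],[0,0,0],[0,0,0],[0,0,0],[0,0,0],[0,0,0]]}'
```

```text
clock: 14.9
position: [0.5373, -0.1724, 0.2074]
tool_rot: [3.141, -0.0, 0.066]
force: [-0.7, -4.9, 4.7]
grip_width: 0.0108
```

```bash
python3 -m crank '{"travel":[[0.04,0.19,0],[0.08,0.37,0],[0.12,0.56,0],[0.16,0.74,0],[0.21,0.92,0],[0.26,1.11,0],[0.31,1.29,0],[0.37,1.47,0]],"rot":[[0,0,0],[0,0,0],[0,0,0],[0,0,0],[0,0,0],[0,0,0],[0,0,0],[0,0,0]]}'
```

```text
clock: 15.7
position: [0.5409, -0.1577, 0.2074]
tool_rot: [3.141, 0.0, 0.066]
force: [-1.6, -4.3, 6.0]
grip_width: 0.011
```

```bash
python3 -m crank '{"travel":[[0.06,0.18,0],[0.13,0.36,0],[0.19,0.53,0],[0.27,0.71,0],[0.35,0.88,0],[0.43,1.05,0],[0.52,1.22,0],[0.62,1.38,0]],"rot":[[0,0,0],[0,0,0],[0,0,0],[0,0,0],[0,0,0],[0,0,0],[0,0,0],[0,0,0]]}'
```

```text
clock: 16.5
position: [0.5469, -0.144, 0.2073]
tool_rot: [3.141, 0.001, 0.066]
force: [-2.8, -4.6, 6.2]
grip_width: 0.011
```

```bash
python3 -m crank '{"travel":[[0.1,0.16,0],[0.21,0.32,0],[0.32,0.47,0],[0.44,0.62,0],[0.56,0.76,0],[0.69,0.9,0],[0.82,1.04,0],[0.95,1.17,0]],"rot":[[0,0,0],[0,0,0],[0,0,0],[0,0,0],[0,0,0],[0,0,0],[0,0,0],[0,0,0]]}'
```

```text
clock: 17.3
position: [0.556, -0.1324, 0.2072]
tool_rot: [3.141, 0.001, 0.066]
force: [-4.5, -4.1, 6.7]
grip_width: 0.0112
```

```bash
python3 -m crank '{"travel":[[0.14,0.13,0],[0.28,0.25,0],[0.43,0.37,0],[0.58,0.49,0.01],[0.73,0.6,0.01],[0.88,0.71,0.01],[1.04,0.82,0.01],[1.2,0.93,0.01]],"rot":[[0,0,0],[0,0,0],[0,0,0],[0,0,0],[0,0,0],[0,0,0],[0,0,0],[0,0,0]]}'
```

```text
clock: 18.1
position: [0.5678, -0.1229, 0.2072]
tool_rot: [3.142, 0.002, 0.066]
force: [-6.2, -3.8, 7.9]
grip_width: 0.0108
```

```bash
python3 -m crank '{"travel":[[0.16,0.1,0],[0.32,0.2,0],[0.48,0.3,0],[0.64,0.4,0],[0.81,0.49,0],[0.97,0.59,0],[1.14,0.68,0],[1.3,0.78,0]],"rot":[[0,0,0],[0,0,0],[0,0,0],[0,0,0],[0,0,0],[0,0,0],[0,0,0],[0,0,0]]}'
```

```text
clock: 18.9
position: [0.5807, -0.1151, 0.2072]
tool_rot: [3.142, 0.002, 0.066]
force: [-6.9, -3.5, 9.1]
grip_width: 0.0112
```

```bash
python3 -m crank '{"travel":[[0.1,0.06,0.01],[0.1,0.06,0.02],[0.1,0.06,0.02],[0.1,0.06,0.02]],"rot":[[0,0,0],[0,0,0],[0,0,0],[0,0,0]]}'; python3 look.py k;python3 fit2.py k
```

```text
clock: 19.3
position: [0.5822, -0.114, 0.2074]
tool_rot: [-3.141, 0.001, 0.066]
force: [-3.1, -1.6, 5.2]
grip_width: 0.011
[ 0.58220556 -0.11398089  0.20741467] [-3.14103211e+00  1.11520403e-03  6.61030954e-02] 0.0015455944913175526 19.3 [-3.05750406 -1.59342528  5.19545117]
wrist [[316.68918395 206.70056401]]
org 247 147
[ 0.58218851 -0.1140126   0.20741192] [-3.1410741e+00  1.1388080e-03  6.6086595e-02] 0.001680191966059137 19.35 [-2.77156355 -2.21294649  4.78527381]
top [[397.40426968 176.92684104]]
org 327 117
[ 0.58221963 -0.11402034  0.2074241 ] [-3.14109873e+00  1.05569646e-03  6.60485759e-02] 0.002184206041005477 19.4 [-3.52416838 -1.30233547  5.51580537]
scene [[239.64453041 219.71746464]]
org 170 160
wrist 67 rms 0.09 C [ 0.5358 -0.1804] ang 54.61
top 40 rms 0.13 C [ 0.5358 -0.1787] ang 54.65
scene 94 rms 0.14 C [ 0.5374 -0.1781] ang 54.66
```

View pics/k_wrist.png

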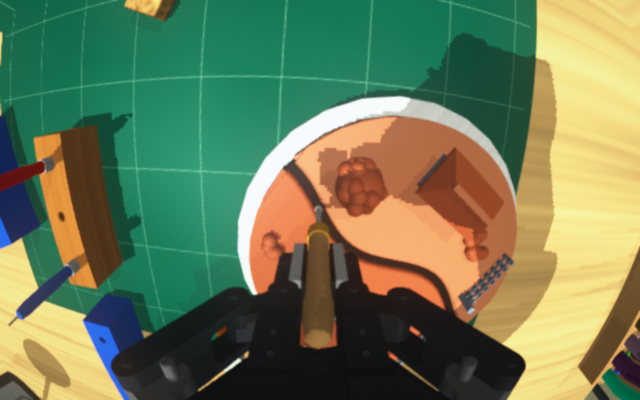

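View pics/kz_scene.png

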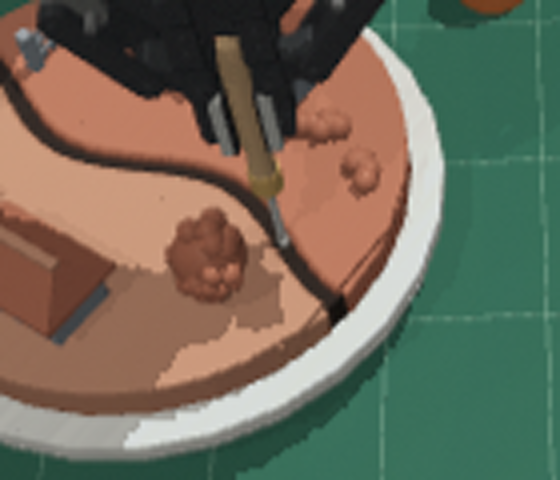

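```bash
python3 -m crank '{"travel":[[0,0,0.05],[0,0,0.15],[0,0,0.4],[0,0,1],[0,0,2.5],[0,0,5],[0,0,7.5],[-0.2,1.5,8.5]],"rot":[[0,0,0],[0,0,0],[0,0,0],[0,0,0],[0,0,0],[0,0,0],[0,0,0],[0,0,0]]}'
python3 -m crank '{"travel":[[-0.4,4,0],[-0.9,8.5,0],[-1.4,13,0],[-1.9,17.5,0],[-2.3,21,0],[-2.6,23.5,0],[-2.7,24.2,0],[-2.7,24.2,0]],"rot":[[0,0,0],[0,0,0],[0,0,0],[0,0,0],[0,0,0],[0,0,0],[0,0,0],[0,0,0]]}'
python3 -m crank '{"travel":[[0,0,0],[0,0,0],[0,0,0],[0,0,0]],"rot":[[0,0,0],[0,0,0],[0,0,0],[0,0,0]]}'
```

```text
clock: 20.25
position: [0.5811, -0.1007, 0.2951]
tool_rot: [3.14, -0.003, 0.063]
force: [-0.2, -0.1, 0.0]
grip_width: 0.0111
clock: 21.05
position: [0.553, 0.1441, 0.2924]
tool_rot: [-3.141, 0.0, 0.068]
force: [0.8, -1.0, -0.2]
grip_width: 0.0108
clock: 21.45
position: [0.5537, 0.142, 0.2926]
tool_rot: [3.142, -0.0, 0.065]
force: [0.4, -0.3, 0.2]
grip_width: 0.0109
```

```bash
python3 look.py l
```

```text
[0.55372271 0.14196146 0.29259957] [ 3.14150357e+00 -5.22058486e-06  6.49214324e-02] 0.0048111842968460335 21.45 [ 0.37073126 -0.34054638  0.23821575]
wrist [[316.6198527 206.9096875]]
org 247 147
[0.55368534 0.14213768 0.29259119] [3.14155554e+00 2.54229392e-05 6.51614438e-02] 0.0039870718929952715 21.5 [-0.61591856 -0.34039707 -0.80432526]
top [[267.4599713  182.36266872]]
org 197 122
[0.55366685 0.1422615  0.29258943] [ 3.14158460e+00 -1.66108810e-05  6.53865325e-02] 0.002937585031338276 21.55 [-0.33931048  1.08205603  0.10882872]
scene [[386.90562296 169.62145691]]
org 317 110
```

View pics/lz_wrist.png

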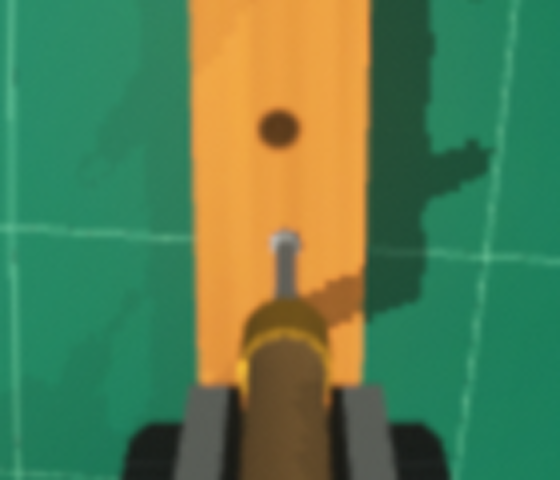

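View pics/lz_scene.png

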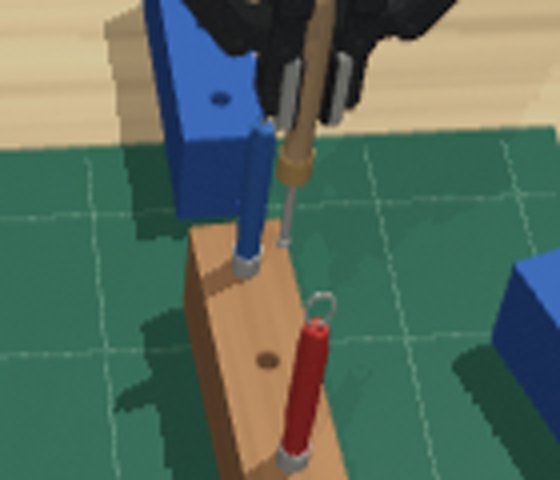

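```bash
python3 - <<'E'
import pickle
from h import *
m,f,o=pickle.load(open('pics/l_wrist.pkl','rb'))
z=f[165:195,300:335];g=z.max(2);
d=(g<120);r,c=np.nonzero(d);p=np.array([[300+c.mean(),165+r.mean()]]);print(d.sum(),p,onz(m,p,.06,True),onz(m,p,.059,True))
E
```

```text
48 [[316.35416667 178.875     ]] [[0.55304817 0.14247779 0.06      ]] [[0.55277657 0.14246492 0.059     ]]
```

```bash
python3 -m crank '{"travel":[[0,0.07,-1.5],[0,0.07,-3.5],[0,0.07,-5.5],[0,0.07,-7],[0,0.07,-7.3],[0,0.07,-7.3],[0,0.07,-7.3],[0,0.07,-7.3]],"rot":[[0,0,0],[0,0,0],[0,0,0],[0,0,0],[0,0,0],[0,0,0],[0,0,0],[0,0,0]]}'
python3 look.py n
```

```text
clock: 22.4
position: [0.5539, 0.1434, 0.2204]
tool_rot: [-3.141, -0.001, 0.066]
force: [-0.4, 0.3, 0.0]
grip_width: 0.0112
[0.5539105  0.14339475 0.22043348] [-3.14128662e+00 -1.21008844e-03  6.58348760e-02] 0.0030165817632480524 22.4 [-0.44819122  0.28940379  0.01095906]
wrist [[316.68831517 207.14831486]]
org 247 147
[0.55387289 0.14337997 0.2203527 ] [-3.14134526e+00 -1.12850831e-03  6.58890829e-02] 0.002903944703152321 22.45 [ 0.18449733  0.1485891  -0.01405036]
top [[270.76331095 186.00738097]]
org 201 126
[0.55380163 0.14336992 0.22021168] [-3.14133655e+00 -9.00496031e-04  6.58121953e-02] 0.0033077944173817075 22.5 [ 0.14985152  0.32064347 -0.28352532]
scene [[383.48472775 195.81798886]]
org 313 136
```

View pics/nz_wrist.png

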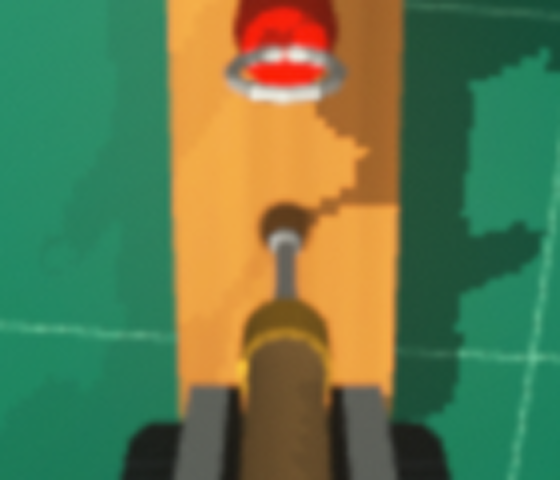

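View pics/nz_scene.png

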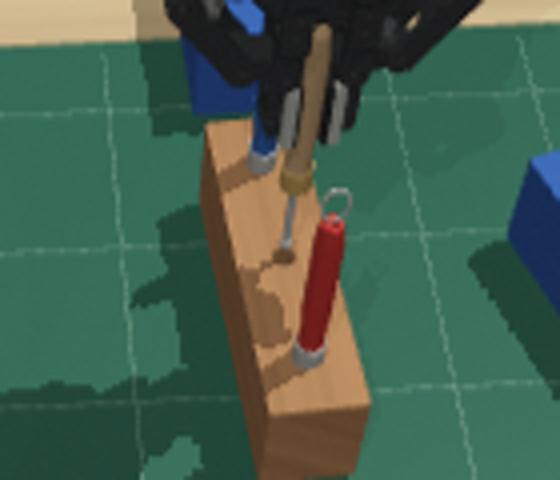

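```bash
python3 -m crank '{"travel":[[-0.03,-0.02,-0.5],[-0.03,-0.02,-1],[-0.03,-0.02,-1.6],[-0.03,-0.02,-2.3],[-0.03,-0.02,-3],[-0.03,-0.02,-3],[-0.03,-0.02,-3]],"rot":[[0,0,0],[0,0,0],[0,0,0],[0,0,0],[0,0,0],[0,0,0],[0,0,0]]}'
python3 -m crank '{"travel":[[0,0,-0.5],[0,0,-1],[0,0,-1.5],[0,0,-1.9],[0,0,-2.1],[0,0,-2.1],[0,0,-2.1]],"rot":[[0,0,0],[0,0,0],[0,0,0],[0,0,0],[0,0,0],[0,0,0],[0,0,0]]}'
```

```text
clock: 23.25
position: [0.5532, 0.1431, 0.1894]
tool_rot: [3.142, 0.0, 0.066]
force: [-0.8, 0.6, 0.0]
grip_width: 0.0109
clock: 23.95
position: [0.5533, 0.1431, 0.1686]
tool_rot: [-3.142, -0.0, 0.066]
force: [0.1, 0.3, -0.3]
grip_width: 0.0112
```

```bash
python3 -m crank '{"travel":[[0,0,-0.05],[0,0,-0.1],[0,0,-0.1],[0,0,-0.1]],"rot":[[0,0,0],[0,0,0],[0,0,0],[0,0,0]]}'
python3 -m crank '{"travel":[[0,0,-0.05],[0,0,-0.05],[0,0,-0.05]],"rot":[[0,0,0],[0,0,0],[0,0,0]]}'
```

```text
clock: 24.35
position: [0.5533, 0.1431, 0.1676]
tool_rot: [-3.142, -0.0, 0.066]
force: [-0.7, -0.5, 0.3]
grip_width: 0.0111
clock: 24.65
position: [0.5534, 0.1431, 0.1675]
tool_rot: [-3.142, -0.001, 0.066]
force: [-1.4, -1.0, 6.6]
grip_width: 0.0112
```

```bash
python3 look.py q; python3 -m crank '{"travel":[[0,0,0],[0,0,0],[0,0,0],[0,0,0],[0,0,0],[0,0,0],[0,0,0],[0,0,0]],"rot":[[0,0,0],[0,0,0],[0,0,0],[0,0,0],[0,0,0],[0,0,0],[0,0,0],[0,0,0]]}' 0.6 80
```

```text
[0.55344612 0.14314241 0.16747733] [-3.14150944e+00 -5.13514350e-04  6.58555219e-02] 0.0011446679106625272 24.65 [-1.40194755 -0.95902239  6.55031973]
wrist [[316.62566116 206.97918627]]
org 247 147
[0.55343962 0.14314312 0.16747128] [-3.14150716e+00 -4.66133298e-04  6.58481406e-02] 0.0016590806999932956 24.7 [-1.11032622 -0.73360615  6.42632866]
top [[273.34886536 188.56129545]]
org 203 129
[0.55343348 0.14311678 0.16745314] [-3.14153044e+00 -4.47062854e-04  6.58325988e-02] 0.0013239304440385519 24.75 [-1.18386926 -0.59083683  6.31479744]
scene [[380.68666649 212.54539875]]
org 311 153
clock: 25.6
position: [0.5533, 0.1431, 0.1671]
tool_rot: [-3.142, 0.0, 0.066]
force: [0.5, -0.9, -0.5]
grip_width: 0.0683
```

View pics/qz_scene.png

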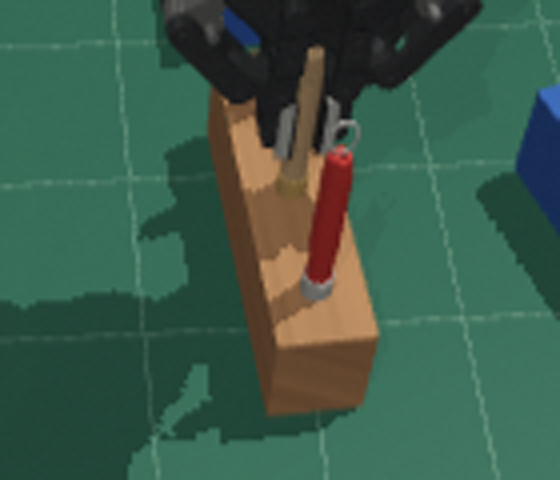

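Shoulder down, released. I'll withdraw straight up and check.

```bash
python3 -m crank '{"travel":[[0,0,1.5],[0,0,4],[0,0,8],[0,0,12],[0,0,14],[0,0,14],[0,0,14],[0,0,14]],"rot":[[0,0,0],[0,0,0],[0,0,0],[0,0,0],[0,0,0],[0,0,0],[0,0,0],[0,0,0]]}'
python3 look.py r;python3 fit2.py r
```

```text
clock: 26.4
position: [0.5529, 0.143, 0.306]
tool_rot: [3.141, 0.002, 0.066]
force: [0.1, -0.5, -0.8]
grip_width: 0.0685
[0.55292027 0.14299618 0.30603677] [3.14122332e+00 1.54079604e-03 6.59706812e-02] 0.005494865382732101 26.4 [ 0.0596437  -0.47051694 -0.76273955]
wrist [[316.5419706  206.62404678]]
org 247 147
[0.55295327 0.14301112 0.3059819 ] [3.14119447e+00 1.69090561e-03 6.59790452e-02] 0.0036256966109971833 26.45 [-0.79042085  0.15253537 -0.65017179]
top [[266.1365704  181.97328315]]
org 196 122
[0.55298615 0.14302511 0.30601374] [3.14121259e+00 1.68316736e-03 6.59691716e-02] 0.004241831129455933 26.5 [-1.02646054 -0.16748084  0.89252332]
scene [[388.12995347 163.99765439]]
org 318 104
wrist 96 rms 0.09 C [ 0.5354 -0.1809] ang 54.76
top 103 rms 0.12 C [ 0.5357 -0.1792] ang 54.68
scene 106 rms 0.11 C [ 0.5376 -0.1783] ang 54.62
```

View pics/r_scene.png

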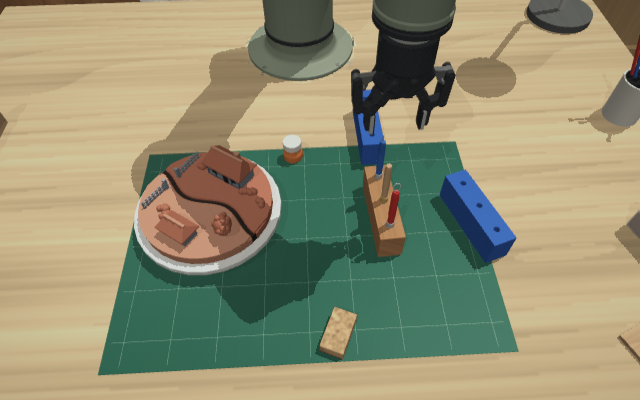

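View pics/r_wrist.png

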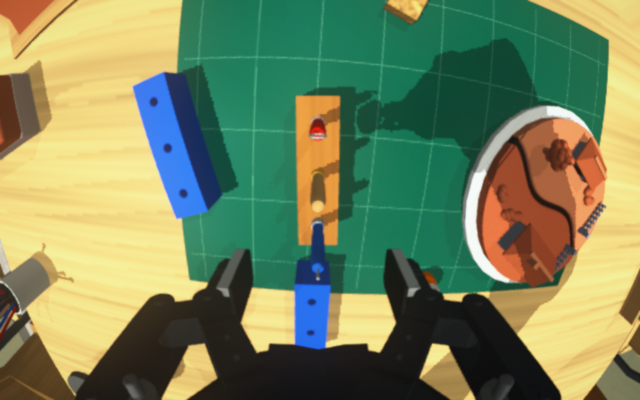

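The burnisher stands in the middle hole (scene 387,185). The red and blue tools, the jar (292,149), the sanding block (338,332) and the wheel look the same as at the start. I'm handing the job in.

```bash
python3 -c "
from workcell import bot
print(bot.job_done())"
```

```text
the job is handed in; nothing more can be done
None
```

I burnished the joint from the gate to just past the tree in one unbroken stroke, put the burnisher back in its middle hole and handed the job in at about 26.5 s. The hand-in reports no verdict, so what follows is from my own checks.

- **Stroke:** it ran at about 2 cm/s. At the readings, every 0.8 s, the press was about 4–12 N; it reached 11.9 N right after the start, so I raised the tool slightly, and it then stayed at 4–9 N. Sideways force never passed about 1.3 N. The tool height stayed between 207.1 and 207.5 mm, so the ball stayed on the bottom.
- **Drag:** the force along the stroke was higher than I expected, nearly equal to the press. It did not turn the wheel.
- **Putting back:** I let go only once the shoulder was down on the block. The arm was then at the same height as when I gripped the tool (167.5 mm), with about 6 N of contact.
- **Last pictures:** the burnisher stands upright in its hole with the gripper well clear. The other tools, the jar and the sanding block look unmoved; I judged that by eye in the scene picture. Measured again, the joint is where it was, to within about 0.5 mm and 0.1°.
- **Disagreement:** the three cameras placed the joint up to about 3 mm apart, within their stated calibration error. I went by the wrist camera, which sees ball and joint together, and the low sideways force in the stroke agreed with it.

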